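Stir the drying balls until the colours are mixed

ROBOT

A 6-joint arm with a two-finger parallel gripper is mounted at the origin on the work surface. World frame = base frame: x ahead of the robot, y to its left, z up, the work surface at z = 0. Lengths are in mm, angles in degrees, forces in N, time in s.
With the tool pointing down it reaches from about 300 to 850 mm from the base axis. Payload 4.2 kg.
Tool frame: the origin (TCP) lies midway between the tips of the shut fingers; the grasp point (between the pads) lies 19 mm behind it; z points along the fingers, y is the line along which they close (so a half turn about z gives the same grasp; the last joint's range is limited). The gripper opens to 91 mm and grips with 3 to 60 N. Pads are 32 mm wide; open, the fingers measure 118 mm over their backs; the gripper's body (76 mm by 178 mm) begins 60 mm behind the grasp point.
Start: joints at [69.099, 18.312, 89.639, -0, 72.044, -1.146], TCP at [194.359, 541.176, 180.376] pointing down, gripper open.
Joint ranges: [-177.97, 177.97], [-48.28, 115.42], [12.27, 149.76], [-77.06, 257.06], [2.81, 150.46], [-146.56, 146.56]. Speed limits (degrees/s): [147.25, 147.25, 180, 180, 180, 180].

INTERFACE

Orientations are given as [roll, pitch, yaw] about the fixed x, y, z axes, in that order (R = Rz(yaw) Ry(pitch) Rx(roll)).
In Python, from workcell import state, grab_frame, camera_model, workorder gives the robot as it stands.
- The arm moves only by the tool carry_out, never from a script. Its argument "commands" is a list of rows, each a list of 7 numbers: the turn, a rotation vector about the tool's x, y, z in degrees, then the shift along the tool's x, y, z in mm, then the opening, from -1 (shut) to 1 (fully open). In form: [[ax, ay, az, dx, dy, dz, hand], ...]. A call has 1 to 20 rows; each row is the pose to reach, as a shift and turn from the pose commanded when the call began, along the tool's axes at that moment; what a row does not reach only later rows make up. A row lasts 1/10 s, in which the tool goes at most 50 mm and 8.59 degrees, less where a joint would pass 70% of its speed; a pose out of reach is approached as far as the arm can. A call with a gripper value outside its range is refused whole. The fingers move at their own pace and stop on an object; "force" is the grip in N (left out, the last holds). Time passes only in rows, so rows that repeat a pose let the fingers close. It gives the time, the measured TCP pose, the force, the opening and the grip force at its end, in the units of the state.
- state(): the state, without advancing time (a new reading comes with each control period).
- grab_frame(name): name is "side" or "top"; returns the picture (420x560x3 uint8, red, green, blue); there is no depth.
- camera_model(name): a dict with "fx", "fy", "cx", "cy" (pixels), "dist" ([k1, k2, p1, p2, k3] as OpenCV has them; the pictures are not rectified), "origin" and "rotation" of the camera in the world. Camera axes: x right, y up, looking along -z (the intrinsics and any distortion apply to the point x, -y, -z); pixel columns grow to the right and rows downward; lengths in mm; the calibration is good to about 2 mm. A picture is of the moment at which its call begins. camera_model takes no time and is no camera call.
- workorder.job_done(): hands the job in; it is judged then, once.
The state is a dict: "time_s": time; "qpos": joint angles; "qvel": joint speeds; "effort": joint torques, N m; "ee_pos": TCP position; "ee_rot": TCP orientation; "force": force on the tool from outside, world axes, zero at the start; "torque": the same for the moment, N m; "gripper_width": finger opening in mm; "gripper_force": force on a finger pad.
Only numpy, scipy, OpenCV 4.12 (cv2) and the standard library are available. Lean on these libraries where they do the work, as an engineer would, in place of code of your own. Each camera call takes 0.05 s, during which the arm holds its last target. There are 200 camera calls.

TASK

Take the stirring rod out of its forked stand and, with its black head down near the floor of the dish, stir the drying balls in wide circles for at least two full rounds, until the colours are mixed and both orange and blue balls lie on each side of the line through the two black marks on the rim. Then hang the rod back in the fork by its collar, upright and still. Keep every ball in the dish, don't touch the balls with the gripper or press the rod hard on the dish, and leave the rest of the bench as it stands.

Things in the scene. Friction and masses are not known exactly. Their poses are not given: they have to be found in the camera images.
- dish: white round dish fixed to the bench: outer diameter 154 mm, 62 mm tall, wall 5 mm (inside 144 mm), flat floor 6 mm above the bench. Origin: centre of its underside. Two black marks over the rim and down the outside lie at its own +x and -x; the line through them (its x axis) splits the dish into halves y > 0 and y < 0
- stirrer: stirring rod hanging upright in the stand's fork, 0.15 kg. Origin: on its axis at the underside of the collar, z up. Black collar 40 mm across, 10 mm thick; above it a green square handle 22 x 22 mm (faces along its own x, y) from 10 to 74 mm above the origin; below, a metal shaft 12 mm across ending in a black cylindrical head 24 mm across and 36 mm tall, its foot 150 mm below the origin
- stirrer_tip (a point): centre of the flat foot of the stirring head
- stirrer_grip (a point): on the rod's axis in the handle, 44 mm above the underside of the collar: a good place to grip
- stand: fixed stand: white base 150 x 110 x 12 mm, post 63 mm behind (+x), steel fork on top. Origin: on the bench below the seat. Two prongs, each 18 mm wide, 20 mm slot between, open to its own -x, closed 13 mm behind the origin; prongs end 34 mm before it. 6 mm ridges across the prongs at 26 to 34 mm before and from 29 mm behind the origin keep the collar between them
- stand_seat (a point): middle of the seat, on the upper face of the prongs, 190 mm above the bench: the stirrer's origin hangs here
- orange0: orange drying ball, 26 mm across, 20 g, smooth, loose in the dish. Origin: its centre
- orange1: orange drying ball, 26 mm across, 20 g, smooth, loose in the dish. Origin: its centre
- orange2: orange drying ball, 26 mm across, 20 g, smooth, loose in the dish. Origin: its centre
- orange3: orange drying ball, 26 mm across, 20 g, smooth, loose in the dish. Origin: its centre
- orange4: orange drying ball, 26 mm across, 20 g, smooth, loose in the dish. Origin: its centre
- blue0: blue drying ball, 26 mm across, 20 g, smooth, loose in the dish. Origin: its centre
- blue1: blue drying ball, 26 mm across, 20 g, smooth, loose in the dish. Origin: its centre
- blue2: blue drying ball, 26 mm across, 20 g, smooth, loose in the dish. Origin: its centre
- blue3: blue drying ball, 26 mm across, 20 g, smooth, loose in the dish. Origin: its centre
- blue4: blue drying ball, 26 mm across, 20 g, smooth, loose in the dish. Origin: its centre
- reagent_bottle: purple-capped white plastic jar, 72 mm across, 170 mm tall, loose bystander. Origin: centre of its underside
- amber_jar: amber jar with a black cap, 68 mm across, 100 mm tall, loose bystander. Origin: centre of its underside
- petri_stack: stack of clear petri dishes, 90 mm across, 45 mm tall, loose bystander. Origin: centre of its underside

How it is judged (in metres and radians):
On the way, in this order (a step that is already met when the one before it is completed fails the run):
1. the rod's tip is down in the dish (under 30 mm above the bench), out towards the +x mark (at least 20 mm from the middle) (z of stirrer_tip in the frame of dish between 0 and 0.03 m and x of stirrer_tip in the frame of dish above 0.02 m and y of stirrer_tip in the frame of dish between -0.02 and 0.02 m), for 0.03 s.
2. stirring on, the tip, still down, passes to one flank, between the marks (((z of stirrer_tip in the frame of dish between 0 and 0.03 m and y of stirrer_tip in the frame of dish above 0.02 m and x of stirrer_tip in the frame of dish between -0.02 and 0.02 m) or (z of stirrer_tip in the frame of dish between 0 and 0.03 m and y of stirrer_tip in the frame of dish below -0.02 m and x of stirrer_tip in the frame of dish between -0.02 and 0.02 m))), for 0.03 s.
3. the tip, still down, passes the -x mark (z of stirrer_tip in the frame of dish between 0 and 0.03 m and x of stirrer_tip in the frame of dish below -0.02 m and y of stirrer_tip in the frame of dish between -0.02 and 0.02 m), for 0.03 s.
4. the tip, still down, passes a flank again (((z of stirrer_tip in the frame of dish between 0 and 0.03 m and y of stirrer_tip in the frame of dish above 0.02 m and x of stirrer_tip in the frame of dish between -0.02 and 0.02 m) or (z of stirrer_tip in the frame of dish between 0 and 0.03 m and y of stirrer_tip in the frame of dish below -0.02 m and x of stirrer_tip in the frame of dish between -0.02 and 0.02 m))), for 0.03 s.
5. the tip, still down, is back at the +x mark: a full round (all of step 1), for 0.03 s.
At the end, for the whole second after the job is handed in: each half of the dish (split by the line through the marks) holds an orange and a blue ball, centres 3 mm past the line; all balls in the dish; the rod hangs by its collar, within 12 mm of the seat, 4 mm in height and 0.08 rad of upright, at rest (y of any of orange0, orange1, orange2, orange3, orange4 in the frame of dish above 0.003 m and y of any of orange0, orange1, orange2, orange3, orange4 in the frame of dish below -0.003 m and y of any of blue0, blue1, blue2, blue3, blue4 in the frame of dish above 0.003 m and y of any of blue0, blue1, blue2, blue3, blue4 in the frame of dish below -0.003 m and z of each of orange0, orange1, orange2, orange3, orange4, blue0, blue1, blue2, blue3, blue4 in the frame of dish below 0.05 m and horizontal distance between each of orange0, orange1, orange2, orange3, orange4, blue0, blue1, blue2, blue3, blue4 and dish below 0.073 m and horizontal distance between stirrer and stand_seat below 0.012 m and z of stirrer in the frame of stand_seat between -0.004 and 0.004 m and angle between stirrer's own z axis and vertical below 0.08 rad and linear speed of stirrer below 0.02 m/s); the robot touches nothing.
It fails at once if the gripper touches a ball (contact force between any of the arm, the fingers and orange0 above 0.3 N or contact force between any of the arm, the fingers and orange1 above 0.3 N or contact force between any of the arm, the fingers and orange2 above 0.3 N or contact force between any of the arm, the fingers and orange3 above 0.3 N or contact force between any of the arm, the fingers and orange4 above 0.3 N or contact force between any of the arm, the fingers and blue0 above 0.3 N or contact force between any of the arm, the fingers and blue1 above 0.3 N or contact force between any of the arm, the fingers and blue2 above 0.3 N or contact force between any of the arm, the fingers and blue3 above 0.3 N or contact force between any of the arm, the fingers and blue4 above 0.3 N).
It fails at once if the rod is pressed or knocked against the dish with more than 30 N (contact force between stirrer and dish above 30 N).
It fails at once if a bystander is moved by more than 15 mm (distance of any of reagent_bottle, amber_jar, petri_stack from where it was at the start of the episode above 0.015 m).
It also fails if it takes over 72 s, if anything falls off the work surface, if the arm or the gripper's body presses on something with over 40 N, if the wrist force passes 120 N, or if a joint passes its speed limit or range.

## Working session

There is one attempt and no reset: what is moved stays moved. The work goes in short steps, Python scripts to look and compute and a tool call to move; the robot and the scene stay as the last step left them, time stands still between calls to the robot, and variables do not carry over. Pictures are saved under pics/ and viewed, at most 13 in all, crops included, and the job is handed in when it is done.

Besides the shell and the picture viewer there is one more tool, called after "Emit:" by a JSON object that holds its "op" and its "data", one argument or row to a line. carry_out: Moves the arm, as the interface text tells. Its arguments: {"type":"object","properties":{"commands":{"type":"array"},"force":{"type":"number"}},"required":["commands"]}

```bash
mkdir -p pics; ls; python3 - <<'E'
from workcell import *
import cv2,json
for n in("side","top"):
    cv2.imwrite(f"pics/{n}0.png",grab_frame(n)[:,:,::-1]); m=camera_model(n); print(n,m)
s=state();print(s)
E
```

```text
pics
side {'fx': 501.2889642132998, 'fy': 501.2889642132998, 'cx': 283.14597623993734, 'cy': 205.53886411123108, 'dist': array([-0.08068131,  0.        ,  0.        ,  0.        ,  0.        ]), 'origin': array([   7.13012816, -693.38295378,  829.78836366]), 'rotation': array([ 54.07263341,  -0.88133082, -39.54420089])}
top {'fx': 398.2594719106871, 'fy': 398.2594719106871, 'cx': 284.5929041085732, 'cy': 211.68011551799816, 'dist': array([-0.10318377,  0.        ,  0.        ,  0.        ,  0.        ]), 'origin': array([ 401.28036455,   19.77962811, 1188.78111537]), 'rotation': array([ 12.4137326 ,   0.27923759, -94.18223159])}
{'time_s': 0.1, 'qpos': array([ 6.90966781e+01,  1.83473103e+01,  8.97002422e+01, -7.57443681e-04,
        7.20449739e+01, -1.14475106e+00]), 'qvel': array([ 0.06430338,  0.02566427, -0.15856267,  0.0423476 ,  0.03434169,
       -0.01680314]), 'effort': array([-4.90705042e-04, -4.13326192e+01, -2.32510918e+01,  7.28301541e-02,
        4.21798008e-02, -7.01350632e-05]), 'ee_pos': array([194.19003722, 540.66361628, 179.60550757]), 'ee_rot': array([-1.79907478e+02, -1.12848936e-03,  1.60241662e+02]), 'force': array([0.27701958, 0.2669532 , 0.29539158]), 'torque': array([-0.03045829,  0.03812615,  0.02456495]), 'gripper_force': 0.0, 'gripper_width': 90.84236688962034}
```

View pics/side0.png

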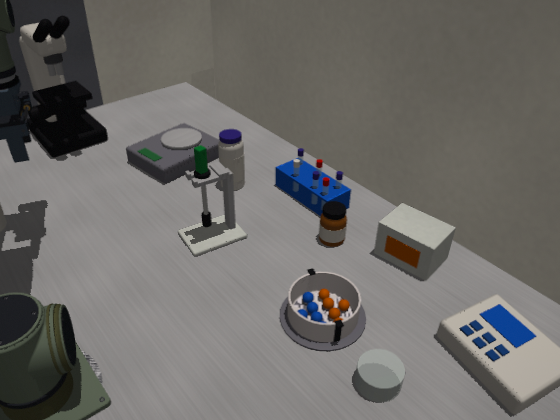

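View pics/top0.png

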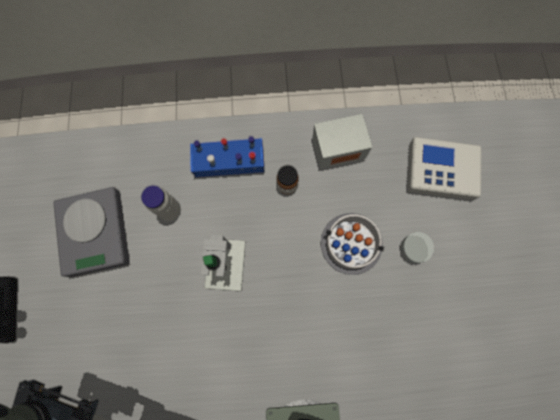

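The side view shows the rod's green handle at about (201,160), the stand base at (212,235) and the dish at (324,305). The top view shows the handle at (210,261), the stand base at (224,265), and the dish at (353,241) with marks near (326,233) and (381,248).

```bash
cat > h.py <<'E'
import numpy as np,cv2
from scipy.spatial.transform import Rotation as R
from workcell import *
def cam(n):
    m=camera_model(n); K=np.array([[m['fx'],0,m['cx']],[0,m['fy'],m['cy']],[0,0,1]])
    return K,np.array(m['dist']),np.array(m['origin']),R.from_euler('xyz',m['rotation'],degrees=True).as_matrix()
def ray(n,px):
    K,d,o,M=cam(n); u=cv2.undistortPoints(np.array([[px]],float),K,d)[0,0]
    return o,M@np.array([u[0],-u[1],-1.])
def onz(n,px,z):
    o,v=ray(n,px); return o+v*(z-o[2])/v[2]
def proj(n,P):
    K,d,o,M=cam(n); c=(np.atleast_2d(P)-o)@M*[1,-1,-1]
    return cv2.projectPoints(c,np.zeros(3),np.zeros(3),K,d)[0][:,0]
def two(pa,pb):
    (o,v),(p,w)=ray('side',pa),ray('top',pb)
    t=np.linalg.lstsq(np.c_[v,-w],p-o,rcond=None)[0]
    a,b=o+v*t[0],p+w*t[1]; return (a+b)/2,np.linalg.norm(a-b)
def hsv(img): return cv2.cvtColor(img,cv2.COLOR_RGB2HSV)
def blobs(mask,amin=8):
    n,l,s,c=cv2.connectedComponentsWithStats(mask.astype('uint8'))
    return [(c[i].round(1),s[i]) for i in range(1,n) if s[i,4]>=amin]
E
python3 - <<'E'
from h import *
for n in('side','top'):
    im=cv2.imread(f'pics/{n}0.png')[:,:,::-1].copy(); H=hsv(im)
    x0,y0,x1,y1=(170,130,260,260) if n=='side' else (190,220,260,300)
    g=(H[...,0]>50)&(H[...,0]<80)&(H[...,1]>130); g[:, :x0]=0;g[:,x1:]=0;g[:y0]=0;g[y1:]=0
    print(n,'green',blobs(g))
a=cv2.imread('pics/top0.png'); s=cv2.imread('pics/side0.png')
A=cv2.resize(a[225:300,190:260],None,fx=5.5,fy=5.5,interpolation=2)
B=cv2.resize(a[205:280,315:390],None,fx=5.5,fy=5.5,interpolation=2)
C=np.hstack([A,B]);print(C.shape);cv2.imwrite('pics/crop_top.png',C)
A=cv2.resize(s[135:255,165:260],None,fx=4,fy=4,interpolation=2)
B=cv2.resize(s[250:370,270:375],None,fx=4,fy=4,interpolation=2)
C=np.hstack([A,B]);print(C.shape);cv2.imwrite('pics/crop_side.png',C)
E
```

```text
side green [(array([200.5, 159.3]), array([194, 145,  14,  29, 315], dtype=int32))]
top green [(array([212.6, 263.6]), array([211, 262,   5,   5,   8], dtype=int32))]
(412, 797, 3)
(480, 800, 3)
```

View pics/crop_top.png

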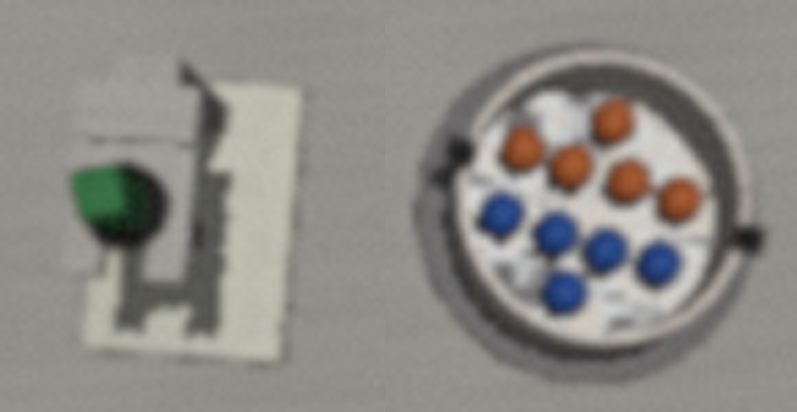

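View pics/crop_side.png

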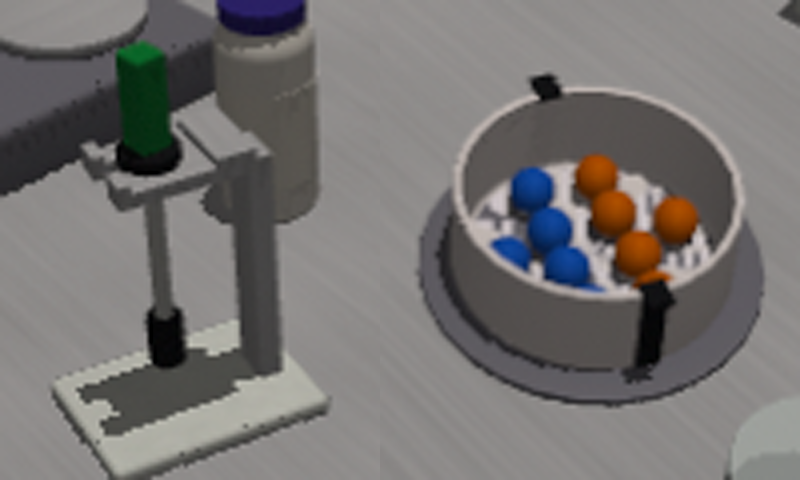

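Top crop: the green handle top is at about (207.5,260), the collar at (213,262), and the base corners at (244.8,241), (241.4,290) and (205.4,287.6). The dish marks are at (328.3,232.8) and (381.4,248). Orange is on the far (+x world) half and blue on the near half. Side crop: handle top (200,148), collar (202,174), marks (311,272) and (339,323).

```bash
python3 - <<'E'
from h import *
f=lambda u,v,s,x,y:((u+.5)/s-.5+x,(v+.5)/s-.5+y)
top=lambda u,v:f(u,v,5.5,190,225)
topd=lambda u,v:f(u-385,v,5.5,315,205)
si=lambda u,v:f(u,v,4,165,135); sid=lambda u,v:f(u-380,v,4,270,250)
P=lambda t,x:print(t,np.round(x,1))
# handle top z=264, collar top 200
P('handle top, top cam',onz('top',top(97,193),264)); P('handle top, side',onz('side',si(142,55),264))
P('two',two(si(142,55),top(97,193))[0])
P('collar side',onz('side',si(148,154),195)); P('collar top',onz('top',top(126,206),198))
P('foot side',onz('side',si(167,358),40))
for c in[(302,88),(283,358),(85,347)]:P('base top cam',onz('top',top(*c),12))
for c in[(55,383),(120,470),(326,402)]:P('base side',onz('side',si(*c),12))
P('prong tips side L/R',[onz('side',si(92,152),196),onz('side',si(122,192),196)])
P('ridge line top cam',[onz('top',top(92,137),196),onz('top',top(192,143),196)])
for n,q in(('top',[topd(460,153),topd(748,237)]),('side',[sid(545,86),sid(655,292)])):
    a,b=[onz(n,p,62) for p in q];P(n,[a,b,(a+b)/2]);d=b-a;P('len,yaw',[np.hypot(*d[:2]),np.degrees(np.arctan2(d[1],d[0]))])
# rim ellipse points (outer bright rim) top: left 455,right 752,top 48,bottom 348
im=cv2.imread('pics/top0.png')[:,:,::-1].copy();H=hsv(im)
for nm,lo,hi in(('o',3,18),('b',100,125)):
    m=(H[...,0]>=lo)&(H[...,0]<=hi)&(H[...,1]>130);m[:,:315]=0;m[:,390:]=0;m[:205]=0;m[280:]=0
    for c,s in blobs(m):P(nm,[*onz('top',c,19)[:2],s[4]])
E
```

```text
handle top, top cam [503.7 197.6 264. ]
handle top, side [503.9 192.  264. ]
two [505.3 197.5 260.9]
collar side [504.4 196.4 195. ]
collar top [504.2 197.3 198. ]
foot side [505.5 198.6  40. ]
base top cam [580.8 132.4  12. ]
base top cam [437.1 150.3  12. ]
base top cam [450.  255.6  12. ]
base side [451.8 253.1  12. ]
base side [440.  153.5  12. ]
base side [578.4 128.1  12. ]
prong tips side L/R [[478.8 217.5 196. ]
 [470.1 169.4 196. ]]
ridge line top cam [[537.  212.1 196. ]
 [531.  166.3 196. ]]
top [[ 579.1 -113.2   62. ]
 [ 523.7 -258.6   62. ]
 [ 551.4 -185.9   62. ]]
len,yaw [ 155.7 -110.8]
side [[ 581.4 -113.    62. ]
 [ 524.6 -257.5   62. ]
 [ 553.  -185.2   62. ]]
len,yaw [ 155.3 -111.4]
o [ 596.9 -202.    32. ]
o [ 585.2 -152.3   34. ]
o [ 573.9 -177.2   36. ]
o [ 563.5 -207.1   30. ]
o [ 551.2 -233.7   34. ]
b [ 550.8 -136.8   30. ]
b [ 537.3 -164.7   30. ]
b [ 526.4 -190.4   30. ]
b [ 518.3 -219.1   29. ]
b [ 506.6 -166.3   32. ]
```

```bash
python3 - <<'E'
from h import *
a=cv2.imread('pics/top0.png'); s=cv2.imread('pics/side0.png')
A=cv2.resize(a[248:278,196:224],None,fx=14,fy=14,interpolation=2)
B=cv2.resize(s[140:170,188:216],None,fx=14,fy=14,interpolation=2)
cv2.imwrite('pics/crop_h.png',np.hstack([A,B]))
im=a[:,:,::-1].copy();H=hsv(im)
B=[];col=[]
for nm,lo,hi in(('o',3,18),('b',100,125)):
    m=(H[...,0]>=lo)&(H[...,0]<=hi)&(H[...,1]>130);m[:,:315]=0;m[:,390:]=0;m[:205]=0;m[280:]=0
    B+=[onz('top',c,19)[:2] for c,_ in blobs(m)]
B=np.array(B);C=np.array([552.2,-185.6])
g=[(np.min(np.linalg.norm(B-p,axis=1)),*p.round(0),r,t) for r in range(0,56,3) for t in range(0,360,5) for p in[C+r*np.array([np.cos(np.radians(t)),np.sin(np.radians(t))])]]
g.sort(reverse=True);used=[]
for x in g:
    if all(np.hypot(x[1]-u[1],x[2]-u[2])>20 for u in used): used.append(x)
print(np.round(used[:5],1))
u=np.array([np.cos(np.radians(-111)),np.sin(np.radians(-111))]);d=B-C
print(np.c_[d@u,d@[-u[1],u[0]]].round(0).tolist())
E
```

```text
[[  30.1  583.  -230.    54.   305. ]
 [  28.4  521.  -141.    54.   125. ]
 [  27.8  499.  -195.    54.   190. ]
 [  27.3  604.  -172.    54.    15. ]
 [  23.6  550.  -188.     3.   220. ]]
[[-1.0, 48.0], [-43.0, 19.0], [-16.0, 17.0], [16.0, 18.0], [45.0, 16.0], [-45.0, -19.0], [-14.0, -21.0], [14.0, -22.0], [43.0, -20.0], [-2.0, -49.0]]
```

View pics/crop_h.png

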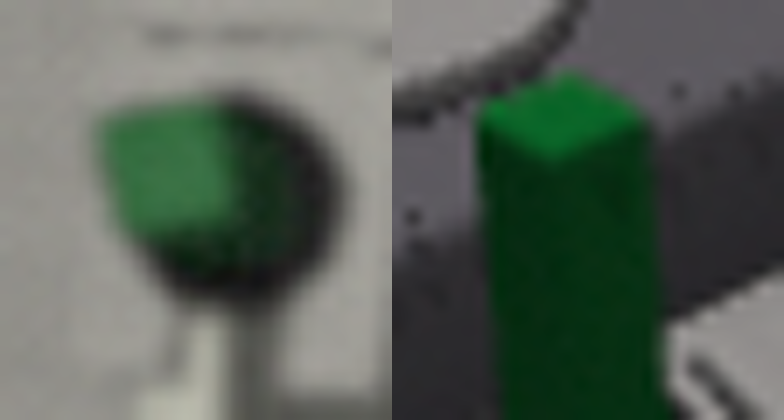

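The left crop shows the handle top as a square with corners about (100,120), (215,100), (240,212) and (128,235). In the right crop the top corners are (478,112), (568,72), (650,118) and (558,162).

```bash
python3 - <<'E'
from h import *
for n,x,y,o,q in(('top',196,248,0,[(100,120),(215,100),(240,212),(128,235)]),('side',188,140,392,[(478,112),(568,72),(650,118),(558,162)])):
    P=np.array([onz(n,((u-o+.5)/14-.5+x,(v+.5)/14-.5+y),264)[:2] for u,v in q])
    e=np.roll(P,-1,0)-P
    print(n,P.mean(0).round(1),np.hypot(*e.T).round(1),(np.degrees(np.arctan2(e[:,1],e[:,0]))%90).round(1))
E
```

```text
top [504.2 196.4] [19.5 19.3 19.  19.9] [ 5.9 10.4  7.7 11.7]
side [504.7 194.8] [18.8 21.6 19.6 22.2] [7.1 6.2 8.9 4.1]
```

Emit:
{"op": "carry_out", "data": {
  "commands": [
    [0,0,0,0,0,-40,1],
    [0,0,0,0,0,-80,1],
    [0,0,-5,-41,-22,-120,1],
    [0,0,-10,-82,-44,-120,1],
    [0,0,-15,-122,-66,-120,1],
    [0,0,-20,-163,-88,-120,1],
    [0,0,-25,-204,-110,-120,1],
    [0,0,-27.3,-245,-132,-120,1],
    [0,0,-27.3,-286,-154,-120,1],
    [0,0,-27.3,-327,-176,-120,1],
    [0,0,-27.3,-368,-198,-120,1],
    [0,0,-27.3,-395,-212,-120,1],
    [0,0,-27.3,-408.3,-219.6,-120,1],
    [0,0,-27.3,-408.3,-219.6,-120,1],
    [0,0,-27.3,-408.3,-219.6,-120,1]
  ]
}}

```text
time_s: 1.6
ee_pos: [503.6, 197.3, 300.1]
ee_rot: [179.9, -0.1, -172.4]
force: [0.3, 0.1, 0.4]
gripper_width: 91.4
gripper_force: 0.0
```

Emit:
{"op": "carry_out", "data": {
  "commands": [
    [0,0,0,0,0,20,1],
    [0,0,0,0,0,40,1],
    [0,0,0,0,0,60,1],
    [0,0,0,0,0,75,1],
    [0,0,0,0,0,85,1],
    [0,0,0,0,0,85,1],
    [0,0,0,0,0,85,0],
    [0,0,0,0,0,85,-0.5],
    [0,0,0,0,0,85,-1],
    [0,0,0,0,0,85,-1],
    [0,0,0,0,0,85,-1],
    [0,0,0,0,0,85,-1],
    [0,0,0,0,0,85,-1],
    [0,0,0,0,0,85,-1],
    [0,0,0,0,0,85,-1],
    [0,0,0,0,0,85,-1]
  ],
  "force": 40
}}

```text
time_s: 3.2
ee_pos: [504.4, 196.6, 215.3]
ee_rot: [180.0, 0.0, -172.5]
force: [-0.4, 0.2, 0.3]
gripper_width: 21.7
gripper_force: 39.9
```

```bash
python3 - <<'E'
from h import *
s=grab_frame('side')[:,:,::-1];a=grab_frame('top')[:,:,::-1]
A=cv2.resize(s[100:250,150:280],None,fx=3.6,fy=3.6,interpolation=2);cv2.imwrite('pics/grasp.png',A)
t=state();print(t['ee_pos'],t['ee_rot'],t['gripper_width'],t['gripper_force'],t['force'],t['torque'])
E
```

```text
[504.392061   196.56642207 215.33796406] [ 1.79987877e+02  1.95559873e-03 -1.72456253e+02] 21.040092060222246 39.92898881435394 [-0.18653278 -0.06646481  0.64579271] [0.1421286  0.04749541 0.03239155]
```

View pics/grasp.png

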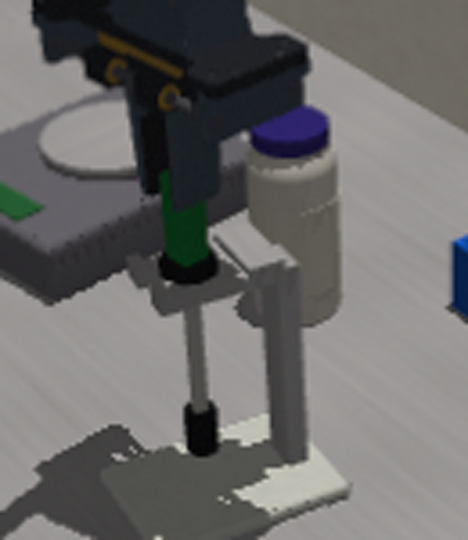

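The handle is held with an opening of 21 mm, and the rod is upright with its collar in the fork at crop (190,265). Next I lift it over the ridge and slide it out.

Emit:
{"op": "carry_out", "data": {
  "commands": [
    [0,0,0,0,0,-4,-1],
    [0,0,0,0,0,-9,-1],
    [0,0,0,0,0,-13,-1],
    [0,0,0,0,0,-13,-1],
    [0,0,0,6,1.6,-13,-1],
    [0,0,0,13,3.5,-13,-1],
    [0,0,0,20,5.4,-13,-1],
    [0,0,0,27,7.2,-13,-1],
    [0,0,0,34,9.1,-13,-1]
  ]
}}

```text
time_s: 4.2
ee_pos: [468.6, 201.1, 228.4]
ee_rot: [180.0, -0.0, -172.4]
force: [-0.2, 0.1, -1.0]
gripper_width: 21.5
gripper_force: 39.9
```

Emit:
{"op": "carry_out", "data": {
  "commands": [
    [0,0,0,9,2.4,0,-1],
    [0,0,0,18,4.8,0,-1],
    [0,0,0,27,7.2,0,-1],
    [0,0,0,34.8,9.3,0,-1],
    [0,0,0,40,0,-15,-1],
    [0,0,0,47,-20,-40,-1],
    [0,0,0,54,-45,-45,-1],
    [0,0,0,55,-75,-45,-1],
    [0,0,0,45,-110,-45,-1],
    [0,0,0,34,-150,-45,-1],
    [0,0,0,23,-190,-45,-1],
    [0,0,0,12,-230,-45,-1],
    [0,0,0,1,-270,-45,-1],
    [0,0,0,-12,-310,-45,-1],
    [0,0,0,-24,-350,-45,-1],
    [0,0,0,-36,-390,-45,-1],
    [0,0,0,-48,-420,-45,-1],
    [0,0,0,-55.5,-435,-45,-1],
    [0,0,0,-55.5,-440,-45,-1],
    [0,0,0,-55.5,-440,-45,-1]
  ]
}}

```text
time_s: 6.2
ee_pos: [581.9, -227.8, 272.8]
ee_rot: [180.0, -0.1, -172.5]
force: [-0.3, 1.0, -0.9]
gripper_width: 21.8
gripper_force: 39.9
```

```bash
python3 - <<'E'
from h import *
s=grab_frame('side')[:,:,::-1];a=grab_frame('top')[:,:,::-1]
cv2.imwrite('pics/above.png',np.hstack([cv2.resize(s[150:370,240:390],None,fx=2.6,fy=2.6,interpolation=2),cv2.resize(a[180:290,310:400],None,fx=4,fy=5.2,interpolation=2)]))
t=state();print(t['time_s'],t['ee_pos'],t['ee_rot'],t['gripper_width'],t['force'],t['torque'])
E
```

```text
6.3 [ 581.73363419 -226.80670903  273.53408581] [ 1.79959994e+02 -1.15230810e-02 -1.72420678e+02] 21.782045953375146 [-0.46891074 -0.34623753 -0.94925322] [0.07073157 0.0400011  0.02163129]
```

View pics/above.png

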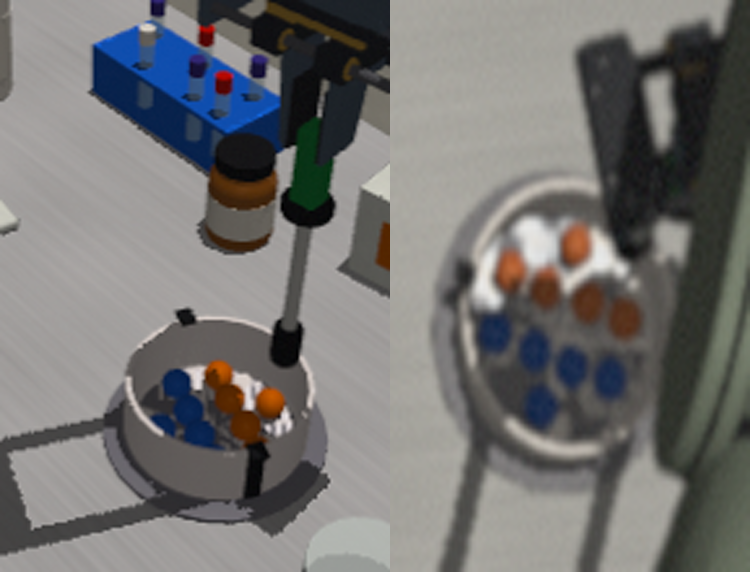

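The side view shows the foot at crop (285,362), px (349.6,289), hanging inside the right wall with the balls unchanged. I'll check the foot by projection and work out the stir waypoints.

```bash
python3 - <<'E'
from h import *
print('foot', onz('side',(240+285/2.6,150+360/2.6),99).round(1), 'collar', onz('side',(240+307/2.6,150+206/2.6),253).round(1))
y=np.radians(-172.5);c,s=np.cos(y),np.sin(y)
tool=lambda P:np.c_[P@[c,s],P@[s,-c]]
C=np.array([552.2,-185.6]);E=np.array([582.,-228.])
ce=tool((C-E)[None])[0];a0=np.degrees(np.arctan2(*(-ce)[::-1]));print('centre from entry',ce.round(1),'ang',a0)
def circ(r,a,start):  # offsets from entry pose
    a=np.radians(a);return (np.c_[r*np.cos(a),r*np.sin(a)]+ce-start).round(1).tolist()
a=a0+24*np.arange(0,16)
print(circ(30,a,0))
print(circ(48,a0+18*np.arange(0,21),0))
E
```

```text
foot [ 581.  -228.4   99. ] collar [ 582.1 -228.8  253. ]
centre from entry [24.  45.9] ang -117.60070633979738
[[10.1, 19.3], [22.1, 16.0], [34.5, 17.8], [45.0, 24.5], [51.9, 34.9], [54.0, 47.2], [50.9, 59.3], [43.1, 69.0], [32.1, 74.8], [19.6, 75.6], [7.9, 71.3], [-1.0, 62.5], [-5.6, 50.9], [-5.0, 38.5], [0.5, 27.3], [10.1, 19.3]]
[[1.8, 3.4], [16.0, -1.4], [31.0, -1.6], [45.4, 2.9], [57.6, 11.6], [66.5, 23.7], [71.3, 37.9], [71.5, 52.9], [67.0, 67.3], [58.3, 79.5], [46.2, 88.5], [32.0, 93.3], [17.0, 93.4], [2.7, 88.9], [-9.6, 80.2], [-18.5, 68.2], [-23.3, 53.9], [-23.5, 38.9], [-19.0, 24.6], [-10.3, 12.3], [1.8, 3.4]]
```

Emit:
{"op": "carry_out", "data": {
  "commands": [
    [0,0,0,0,0,18,-1],
    [0,0,0,0,0,36,-1],
    [0,0,0,0,0,54,-1],
    [0,0,0,0,0,68,-1],
    [0,0,0,0,0,78,-1],
    [0,0,0,0,0,83,-1],
    [0,0,0,0,0,83,-1]
  ]
}}

```text
time_s: 7.0
ee_pos: [582.0, -227.3, 190.2]
ee_rot: [180.0, -0.0, -172.4]
force: [-0.2, -0.2, -0.8]
gripper_width: 21.7
gripper_force: 39.9
```

Emit:
{"op": "carry_out", "data": {
  "commands": [
    [0,0,0,5,10,0,-1],
    [0,0,0,10,19.3,0,-1],
    [0,0,0,22,16,0,-1],
    [0,0,0,34.5,17.8,0,-1],
    [0,0,0,45,24.5,0,-1],
    [0,0,0,52,35,0,-1],
    [0,0,0,54,47,0,-1],
    [0,0,0,51,59.3,0,-1],
    [0,0,0,43,69,0,-1],
    [0,0,0,32,74.8,0,-1],
    [0,0,0,19.6,75.6,0,-1],
    [0,0,0,8,71.3,0,-1],
    [0,0,0,-1,62.5,0,-1],
    [0,0,0,-5.6,51,0,-1],
    [0,0,0,-5,38.5,0,-1],
    [0,0,0,0.5,27.3,0,-1],
    [0,0,0,10,19.3,0,-1]
  ]
}}

```text
time_s: 8.7
ee_pos: [569.3, -211.7, 190.1]
ee_rot: [-180.0, -0.0, -172.5]
force: [0.9, -0.6, -2.2]
gripper_width: 21.6
gripper_force: 39.9
```

Emit:
{"op": "carry_out", "data": {
  "commands": [
    [0,0,0,12,-3.3,0,-1],
    [0,0,0,24.5,-1.5,0,-1],
    [0,0,0,35,5.2,0,-1],
    [0,0,0,42,15.7,0,-1],
    [0,0,0,44,27.7,0,-1],
    [0,0,0,41,40,0,-1],
    [0,0,0,33,49.7,0,-1],
    [0,0,0,22,55.5,0,-1],
    [0,0,0,9.6,56.3,0,-1],
    [0,0,0,-2,52,0,-1],
    [0,0,0,-11,43.2,0,-1],
    [0,0,0,-15.6,31.7,0,-1],
    [0,0,0,-15,19.2,0,-1],
    [0,0,0,-9.5,8,0,-1],
    [0,0,0,0,0,0,-1],
    [0,0,0,12,-3.3,0,-1],
    [0,0,0,12,-3.3,0,-1]
  ]
}}

```text
time_s: 10.4
ee_pos: [555.8, -215.8, 190.7]
ee_rot: [180.0, -0.1, -172.6]
force: [-0.1, 0.3, -1.5]
gripper_width: 21.7
gripper_force: 39.9
```

```bash
cat > balls.py <<'E'
from h import *
import sys
C=np.array([552.2,-185.6]);u=np.array([np.cos(np.radians(-111)),np.sin(np.radians(-111))])
for n in('side','top'):
    im=grab_frame(n);H=hsv(im);cv2.imwrite(f'pics/{n}_{sys.argv[1]}.png',im[:,:,::-1])
    x,X,y,Y=(285,365,270,345) if n=='side' else (315,395,205,280)
    for nm,lo,hi in(('o',3,18),('b',100,125)):
        m=(H[...,0]>=lo)&(H[...,0]<=hi)&(H[...,1]>130);M=m*0;M[y:Y,x:X]=m[y:Y,x:X]
        for c,s in blobs(M,6):
            d=onz(n,c,19)[:2]-C;print(n,nm,c,s[4],'dish xy',(d@u).round(),(d@[-u[1],u[0]]).round())
E
python3 balls.py s1; python3 - <<'E'
from h import *
s=cv2.imread('pics/side_s1.png');a=cv2.imread('pics/top_s1.png')
cv2.imwrite('pics/stir1.png',np.hstack([cv2.resize(s[255:365,270:380],(400,400),interpolation=2),cv2.resize(a[200:290,310:400],(400,400),interpolation=2)]))
E
```

```text
side o [346.9 307. ] 179 dish xy 9.0 54.0
side o [316.1 317.5] 72 dish xy 16.0 -21.0
side b [331.5 292.7] 33 dish xy -41.0 38.0
side b [305.5 294.9] 94 dish xy -52.0 -19.0
side b [298.2 306.5] 95 dish xy -25.0 -46.0
top o [364.7 226.9] 9 dish xy 25.0 55.0
top o [367.6 251.1] 16 dish xy 52.0 -13.0
top o [354.8 252.8] 38 dish xy 17.0 -29.0
top o [363.3 258.7] 39 dish xy 45.0 -39.0
top b [343.2 224.9] 38 dish xy -38.0 42.0
top b [333.5 243.6] 30 dish xy -51.0 -21.0
top b [346.6 258.6] 98 dish xy -2.0 -52.0
```

View pics/stir1.png

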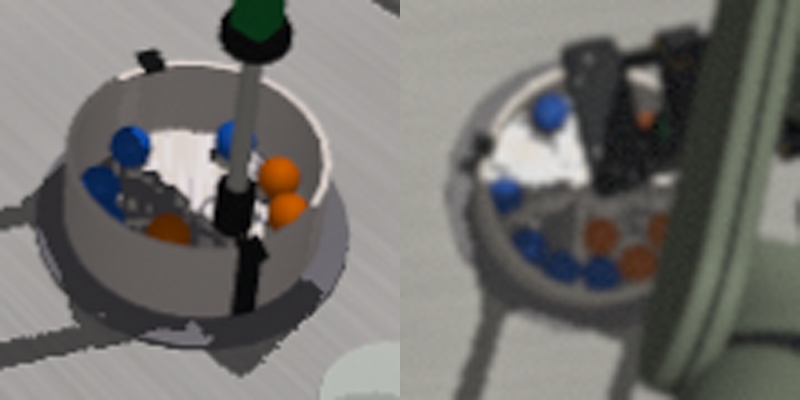

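Both colours now lie on both sides. Orange is at dish y ≈ +54 and at −13 to −39, and blue is at +40 and −20 to −52. I'll lift the rod straight out.

Emit:
{"op": "carry_out", "data": {
  "commands": [
    [0,0,0,0,0,-10,-1],
    [0,0,0,0,0,-25,-1],
    [0,0,0,0,0,-45,-1],
    [0,0,0,0,0,-65,-1],
    [0,0,0,0,0,-83,-1],
    [0,0,0,0,0,-83,-1],
    [0,0,0,0,0,-83,-1]
  ]
}}

```text
time_s: 11.2
ee_pos: [558.5, -214.6, 273.5]
ee_rot: [-180.0, 0.0, -172.4]
force: [-1.5, 0.7, -1.7]
gripper_width: 21.7
gripper_force: 39.9
```

```bash
python3 balls.py s2|grep side; python3 - <<'E'
from h import *
for k in range(3):
    t=state();print(t['time_s'],t['ee_pos'].round(2),t['ee_rot'].round(2),t['force'].round(1)); grab_frame('top')
s=cv2.imread('pics/side_s2.png')
cv2.imwrite('pics/lift.png',cv2.resize(s[150:370,240:390],None,fx=2.6,fy=2.6,interpolation=2))
E
```

```text
side o [347.  306.9] 178 dish xy 9.0 54.0
side o [309.8 313.3] 110 dish xy 1.0 -30.0
side b [334.2 293.9] 83 dish xy -36.0 43.0
side b [305.5 294.9] 94 dish xy -52.0 -19.0
side b [298.1 305.9] 99 dish xy -27.0 -46.0
11.3 [ 557.89 -214.46  272.17] [ 1.7993e+02 -1.1000e-01 -1.7244e+02] [-1.3  0.4 -1.8]
11.35 [ 557.85 -214.49  272.05] [ 1.7992e+02 -1.2000e-01 -1.7244e+02] [ 0.1 -0.1 -1.1]
11.4 [ 557.89 -214.59  272.12] [ 1.7993e+02 -1.1000e-01 -1.7245e+02] [-0.4 -0.2 -1.7]
```

View pics/lift.png

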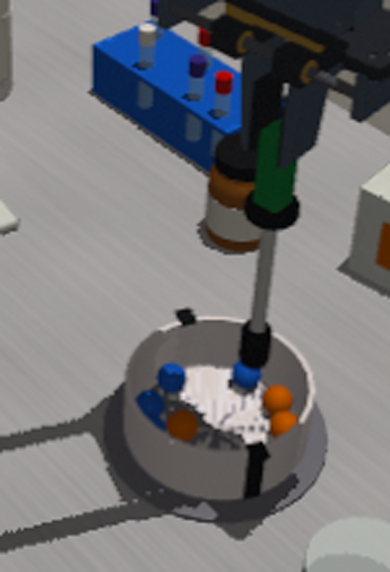

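The rod is out and upright with its foot at crop (255,365). Three oranges and the blues are still in the dish on both sides. I'll carry it back along the same way to the mouth of the fork.

Emit:
{"op": "carry_out", "data": {
  "commands": [
    [0,0,0,4,15,0,-1],
    [0,0,0,12,45,0,-1],
    [0,0,0,22,85,0,-1],
    [0,0,0,32,125,0,-1],
    [0,0,0,42,165,0,-1],
    [0,0,0,52,205,0,-1],
    [0,0,0,62,245,0,-1],
    [0,0,0,74,285,0,-1],
    [0,0,0,86,325,0,-1],
    [0,0,0,88.5,355,0,-1],
    [0,0,0,86,380,0,-1],
    [0,0,0,80.5,404,5,-1],
    [0,0,0,74,420,20,-1],
    [0,0,0,70,430,35,-1],
    [0,0,0,68.3,433.3,43,-1],
    [0,0,0,68.3,433.3,45,-1],
    [0,0,0,68.3,433.3,45,-1],
    [0,0,0,68.3,433.3,45,-1]
  ]
}}

```text
time_s: 13.25
ee_pos: [433.9, 205.3, 229.1]
ee_rot: [180.0, 0.1, -172.5]
force: [-0.9, 0.1, -2.3]
gripper_width: 21.5
gripper_force: 39.9
```

```bash
python3 - <<'E'
from h import *
s=grab_frame('side')[:,:,::-1]; t=state();print(t['time_s'],t['ee_pos'].round(1),t['ee_rot'].round(2),t['force'].round(1),t['torque'].round(2))
x,y=t['ee_pos'][:2]; z=t['ee_pos'][2]-25.3
for n,h in(('foot',-150),('headtop',-114),('collar',0)):
    print(n,((proj('side',[x,y,z+h])[0]-[140,100])*3.6).round())
cv2.imwrite('pics/back.png',cv2.resize(s[100:250,140:280],None,fx=3.6,fy=3.6,interpolation=2))
E
```

```text
13.3 [434.1 205.4 229.2] [ 1.7998e+02  9.0000e-02 -1.7250e+02] [ 0.1 -1.  -1.5] [ 0.   -0.04 -0.04]
foot [144. 466.]
headtop [138. 424.]
collar [119. 282.]
```

View pics/back.png

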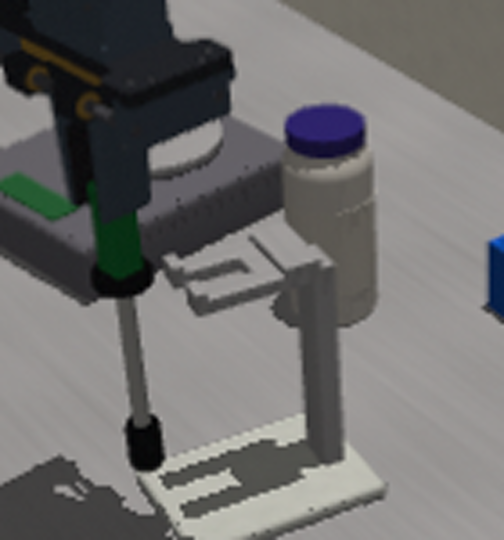

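The fork is empty with its slot running from the mouth at (190,283) to (250,268). The rod hangs upright in front of it, with its foot at (146,466) as predicted. I'll slide it back in.

Emit:
{"op": "carry_out", "data": {
  "commands": [
    [0,0,0,-8,-2.1,0,-1],
    [0,0,0,-17,-4.5,0,-1],
    [0,0,0,-26,-7,0,-1],
    [0,0,0,-35,-9.4,0,-1],
    [0,0,0,-43,-11.5,0,-1],
    [0,0,0,-51,-13.6,0,-1],
    [0,0,0,-58,-15.5,0,-1],
    [0,0,0,-64,-17.1,0,-1],
    [0,0,0,-68.8,-18.4,0,-1],
    [0,0,0,-68.8,-18.4,0,-1],
    [0,0,0,-68.8,-18.4,0,-1]
  ]
}}

```text
time_s: 14.4
ee_pos: [504.2, 196.5, 228.3]
ee_rot: [180.0, -0.0, -172.5]
force: [0.2, -0.2, -0.5]
gripper_width: 21.9
gripper_force: 39.9
```

Emit:
{"op": "carry_out", "data": {
  "commands": [
    [0,0,0,0,0,4,-1],
    [0,0,0,0,0,8,-1],
    [0,0,0,0,0,11,-1],
    [0,0,0,0,0,12.5,-1],
    [0,0,0,0,0,13,-1],
    [0,0,0,0,0,13,-1]
  ]
}}

```text
time_s: 15.0
ee_pos: [504.4, 196.5, 215.4]
ee_rot: [180.0, 0.0, -172.5]
force: [0.3, -0.1, -1.0]
gripper_width: 21.3
gripper_force: 39.9
```

Emit:
{"op": "carry_out", "data": {
  "commands": [
    [0,0,0,0,0,0.7,-1],
    [0,0,0,0,0,0.7,-1],
    [0,0,0,0,0,0.7,-0.4],
    [0,0,0,0,0,0.7,-0.2],
    [0,0,0,0,0,0.7,0],
    [0,0,0,0,0,0.7,0.5],
    [0,0,0,0,0,0.7,1],
    [0,0,0,0,0,0.7,1],
    [0,0,0,0,0,0.7,1],
    [0,0,0,0,0,-10,1],
    [0,0,0,0,0,-30,1],
    [0,0,0,0,0,-55,1],
    [0,0,0,0,0,-90,1],
    [0,0,0,0,0,-130,1],
    [0,0,0,0,0,-130,1]
  ]
}}

```text
time_s: 16.5
ee_pos: [506.7, 197.3, 352.1]
ee_rot: [179.8, 0.7, -172.5]
force: [-0.1, 0.5, 0.6]
gripper_width: 91.4
gripper_force: 0.0
```

Emit:
{"op": "carry_out", "data": {
  "commands": [
    [0,0,0,30,20,0,1],
    [0,0,0,70,50,0,1],
    [0,0,0,100,85,0,1],
    [0,0,0,120,120,0,1],
    [0,0,0,130,155,0,1],
    [0,0,0,140,180,0,1],
    [0,0,0,140,180,0,1]
  ]
}}

```text
time_s: 17.2
ee_pos: [340.3, 358.8, 345.1]
ee_rot: [180.0, -0.1, -172.2]
force: [0.9, -0.3, -0.0]
gripper_width: 91.0
gripper_force: 0.0
```

```bash
python3 balls.py end; python3 - <<'E'
from h import *
s=cv2.imread('pics/side_end.png');a=cv2.imread('pics/top_end.png')
cv2.imwrite('pics/final.png',np.hstack([cv2.resize(s[130:260,165:265],(400,520),interpolation=2),np.vstack([cv2.resize(a[205:280,315:390],(400,260),interpolation=2),cv2.resize(s[260:360,275:375],(400,260),interpolation=2)])]))
im=s[:,:,::-1].copy();H=hsv(im);g=(H[...,0]>50)&(H[...,0]<80)&(H[...,1]>130);g[:,:185]=0;g[:,220:]=0;print(blobs(g))
E
```

```text
side o [346.9 306.8] 175 dish xy 9.0 54.0
side o [309.9 313.1] 100 dish xy 1.0 -29.0
side b [334.4 293.3] 95 dish xy -37.0 44.0
side b [305.5 294.9] 95 dish xy -52.0 -19.0
side b [298.1 305.8] 96 dish xy -27.0 -46.0
top o [356.3 224. ] 39 dish xy -1.0 56.0
top o [365.3 229. ] 41 dish xy 29.0 49.0
top o [349.3 252.1] 35 dish xy 1.0 -32.0
top o [369.5 251.7] 40 dish xy 58.0 -13.0
top o [362.7 259.1] 37 dish xy 44.0 -40.0
top b [343.1 224.9] 39 dish xy -38.0 42.0
top b [333.4 243.4] 26 dish xy -51.0 -20.0
top b [347.  258.8] 92 dish xy -1.0 -53.0
[(array([200.9, 159.4]), array([195, 145,  14,  29, 308], dtype=int32))]
```

View pics/final.png

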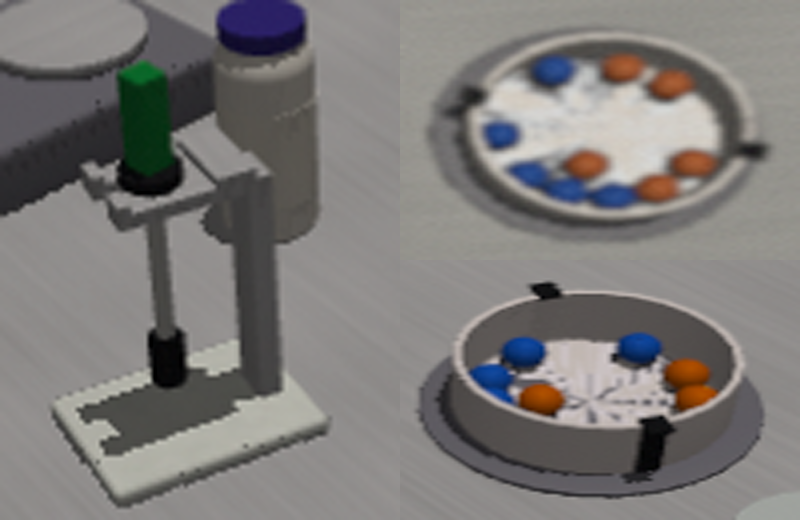

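The rod hangs in the fork as at the start: its green blob is at (200.9,159.4), against (200.5,159.3) before. All ten balls are in the dish, with both colours clearly on each side. I'm handing it in.

```bash
python3 -c "
from workcell import workorder
print(workorder.job_done())"
```

```text
the job is handed in; nothing more can be done
None
```

The rod stirred two full rounds, all ten balls stayed in the dish with both colours on each side of the line, and the rod hangs upright back in the fork; the job is handed in, and no verdict was shown.

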